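# Clamp a threading holder in the insert-changing fixture

### The job

Set the threading tool holder up for an insert change: push it along its channel in the fixture until its shank end sits fully home against the end stop, then push the toggle clamp's handle over, from lying back to upright, until it snaps past centre and stays locked with the rubber foot pressing on the holder. This is all fingertip pushing: do not lift or carry the holder, and leave the other things on the counter where they are.

Things in the scene. Friction and masses are not known exactly. Their poses are not given: they have to be found in the camera images.
- fixture: Fixture bolted to the counter: aluminium plate 160 (x) x 175 (y) x 12 mm with a channel, an end stop and a toggle clamp. Origin on the counter, z up; the plate spans x -95..+65, y -115..+60 mm. The channel runs along y at x = -64 mm between two steel rails 10 mm high, 22 mm apart, y -55..+30. The clamp works in the plane y = 0.
- stop_face (a point): On the fixture: centre of the end stop's face, 10 mm above the plate, at x -64, y +30, z 22 mm of the fixture (same axes). The stop is a steel block 50 (x) x 14 x 18 mm across the +y end of the channel; the holder's shank end must sit against this face.
- clamp_base (a point): On the fixture: foot of the clamp's sheet-steel base, on the plate at x +9, y 0, z 12 mm (same axes). The base is 70 (x) x 48 (y) mm and 48 mm high. Its pressing bar, 13 mm wide, reaches to -x over the channel when closed; open, it stands up to 120 mm above the counter within x -65..+15 mm of the fixture, its foot some 85 mm above the counter.
- holder: Loose dark steel threading tool holder, 20 x 20 mm square shank, 125 mm long along its y, 0.3 to 0.5 kg, lying in the channel, underside 12 mm above the counter. Origin: middle of its length, on the underside, z up. The head (front 25 mm, towards -y) is 5.5 mm wider on the -x side and has a small three-cornered insert on top. Home, the origin is at y -32.5 mm of the fixture.
- holder_front (a point): On the holder: centre of the flat front face of its head (y -62.5 mm from the holder's origin, 10 mm up, axes as the holder's). Push here, towards the holder's +y; sliding it takes 2 to 6 N.
- holder_end (a point): On the holder: centre of the plain shank end (y +62.5 mm, 10 mm up) that meets the end stop. It starts 15 to 37 mm short of the stop's face.
- clamp_handle (a joint): Handle's angle against its link, rad: 0 open (handle lying back towards the fixture's +x, 30 deg above level), 1.84 dead centre, 2.00 locked on its stop, handle upright. Stays open by its weight; past dead centre it snaps to the stop by itself and stays. Push needed at the handle's end: 1 to 2 N at first, 5 to 8 N just before dead centre, as the foot presses on the holder.
- handle_tip (a point): Centre of the round end of the handle's black grip (16 mm thick, 71 mm long; it ends 8 mm past this point). z runs along the handle to its end; x is square to it, towards the side to push on (the fixture's +x when upright). In the fixture's frame it moves at y = 0 from x +86, z 105 mm (open) through (+74, 121), (+61, 134), (+47, 145), (+31, 153), (+14, 159), (0, 161) to x -12, z 162 (locked).
- clamp_foot: Rubber foot, 14 mm diameter, 10 mm high, on the sprung spindle at the end of the clamp's bar; origin at the centre of its pressing face, z along the spindle (up when locked). Locked, it presses on the holder's top with about 12 N at x -64, y 0 of the fixture.
- spare_holder: Bystander: another dark steel tool holder of the same size (20 x 20 x 125 mm along its y, square insert), lying loose on the counter beside the fixture. Origin on the underside at the middle.
- insert_box: Bystander: flat black box with clear lid, 46 x 72 x 22 mm, holding inserts, lying on the counter beside the fixture. Origin at the centre of the underside.
- taper_holder: Bystander: bright steel steep-taper milling holder standing on its collet nut, 64 mm diameter flange, 152 mm high. Origin at the centre of its underside.
- driver: Bystander: screwdriver with black handle, 170 mm long along its x, lying on the counter. Origin at the middle of its length on the counter.
There are look-alikes about, which are no part of the job. Leave any blue or white look-alike of the holder alone.

How it is judged:
On the way, in this order (a step that is already met when the one before it is completed fails the run):
1. the holder's shank end is home against the end stop while the clamp is still open (y of holder in the frame of fixture above -0.0355 m and z of holder in the frame of fixture below 0.016 m and x of holder in the frame of fixture between -0.069 and -0.059 m and value of joint clamp_handle below 1 rad), for 0.2 s.
2. the handle is past centre on its stop and the foot presses on the holder (y of holder in the frame of fixture above -0.0355 m and z of holder in the frame of fixture below 0.016 m and x of holder in the frame of fixture between -0.069 and -0.059 m and value of joint clamp_handle above 1.93 rad and contact force between clamp_foot and holder above 6 N), for 0.3 s.
At the end, for the whole second after the job is handed in: The holder lies in its channel, its shank end within 3 mm of the end stop; the clamp handle is past dead centre on its stop (joint above 1.93 rad) and the rubber foot presses on the holder with more than 6 N; all at rest, and the four bystanders are within 20 mm of where they stood (all of step 2 and linear speed of holder below 0.01 m/s and velocity of joint clamp_handle between -0.1 and 0.1 rad/s and distance of each of spare_holder, insert_box, taper_holder, driver from where it was at the start of the episode below 0.02 m); the robot touches nothing.
It fails at once if the holder is lifted 8 mm or more off the plate or tipped (z of holder in the frame of fixture above 0.02 m or angle between holder's own z axis and vertical above 0.15 rad).
It fails at once if a bystander is moved more than 20 mm or lifted (distance of any of spare_holder, insert_box, taper_holder, driver from where it was at the start of the episode above 0.02 m).
It also fails if it takes over 51 s, if anything falls off the work surface, if the arm or the gripper's body presses on something with over 40 N, if the wrist force passes 120 N, or if a joint passes its speed limit or range.

### The arm

A 6-joint arm with a two-finger parallel gripper is mounted at the origin on the work surface. World frame = base frame: x ahead of the robot, y to its left, z up, the work surface at z = 0. Lengths are in m, angles in rad, forces in N, time in s.
With the tool pointing down it reaches from about 0.225 to 0.875 m from the base axis. Payload 3.4 kg.
Tool frame: the origin (TCP) lies between the finger pads; the fingertips stand 8 mm ahead of it and the grasp point (between the pads) lies 11 mm behind it; z points along the fingers, y is the line along which they close (so a half turn about z gives the same grasp; the last joint's range is limited). The gripper opens to 85 mm and grips with 20 to 120 N. Pads are 22 mm wide; open, the fingers measure 114 mm over their backs; the gripper's body (76 mm by 85 mm) begins 54 mm behind the grasp point. The pads swing forward as they close: fully open they stand 13 mm farther back than shut.
Start: joints at [1.123, 0.276, 1.505, -0, 1.361, -0.121], TCP at [0.185, 0.545, 0.239] pointing down, gripper open.
Joint ranges: [-2.89, 2.89], [-0.75, 2.08], [0.22, 2.7], [-1.18, 4.32], [0.11, 2.71], [-2.7, 2.7]. Speed limits (rad/s): [2.57, 2.57, 3.14, 3.14, 3.14, 3.14].

### API

Orientations are given as a unit quaternion [w, x, y, z].
In Python, from rig import manip gives the robot as it stands.
- The arm moves only by the tool move_arm, never from a script. Its argument "deltas" is a list that holds one entry, the list of rows, each a list of 5 numbers: the shift along the tool's x, y, z normalised to -1 to 1, where 1 is 80 cm, then the turn about the tool's z normalised to -1 to 1, where 1 is 120 degrees, then the closure, from -1 (fully open) to 1 (shut). In form: [[[tx, ty, tz, twist, grip], ...]]. A call has 1 to 12 rows; each row is the pose to reach, as a shift and turn from the pose commanded when the call began, along the tool's axes at that moment; what a row does not reach only later rows make up. A row lasts 1/10 s, in which the tool goes at most 50 mm and 8.59 degrees, less where a joint would pass 70% of its speed; a pose out of reach is approached as far as the arm can. A call with a number of a shift or a turn outside -1 to 1 is refused whole. A call with a gripper value outside its range is refused whole. The fingers move at their own pace and stop on an object; "squeeze" is the grip in N (left out, the last holds). Time passes only in rows, so rows that repeat a pose let the fingers close. It gives the time, the measured TCP pose, the force, the opening and the grip force at its end, in the units of the state.
- manip.get_state(): the state, without advancing time (a new reading comes with each control period).
- manip.get_image(name): name is "side" or "top"; returns the picture (480x640x3 uint8, red, green, blue); there is no depth.
- manip.camera_params(name): a dict with "fx", "fy", "cx", "cy" (pixels), "dist" ([k1, k2, p1, p2, k3] as OpenCV has them; the pictures are not rectified), "R" (3x3) and "t" (3): a world point X has camera coordinates R X + t. Camera axes: x right, y down, z forward; pixel columns grow to the right and rows downward; lengths in m; the calibration is good to about 2 mm. A picture is of the moment at which its call begins. camera_params takes no time and is no camera call.
- manip.sign_off(): hands the job in; it is judged then, once.
The state is a dict: "clock": time; "qpos": joint angles; "qd": joint speeds; "effort": joint torques, N m; "position": TCP position; "ee_rot": TCP orientation; "contact_force": force on the tool from outside, world axes, zero at the start; "moment": the same for the moment, N m; "width": finger opening in m; "gripper_force": force on a finger pad.
Only numpy, scipy, OpenCV 4.12 (cv2) and the standard library are available. Lean on these libraries where they do the work, as an engineer would, in place of code of your own. Each camera call takes 0.05 s, during which the arm holds its last target. There are 200 camera calls.

## Working session

There is one attempt and no reset: what is moved stays moved. The work goes in short steps, Python scripts to look and compute and a tool call to move; the robot and the scene stay as the last step left them, time stands still between calls to the robot, and variables do not carry over. Pictures are saved under pics/ and viewed, at most 10 in all, crops included, and the job is handed in when it is done.

Besides the shell and the picture viewer there is one more tool, called after "Emit:" in YAML: its name, and indented under it one key for each argument. move_arm: Moves the arm, as the interface text tells. Scaled input: -1 to 1 covers 80 cm each way for a shift and 120 degrees each way for a turn. Its arguments: {"type":"object","properties":{"deltas":{"type":"array","items":{"type":"array","items":{"type":"array","items":{"type":"number","minimum":-1,"maximum":1}}}},"squeeze":{"type":"number"}},"required":["deltas"]}

```bash
mkdir -p pics; cat > h.py <<'E'
import numpy as np, cv2
from rig import manip
def cam(n):
    p=manip.camera_params(n); K=np.array([[p['fx'],0,p['cx']],[0,p['fy'],p['cy']],[0,0,1.]])
    return K,np.array(p['dist'],float),np.array(p['R']),np.array(p['t'])
def onplane(n,uv,z):
    K,d,R,t=cam(n); u=cv2.undistortPoints(np.array(uv,float).reshape(-1,1,2),K,d).reshape(-1,2)
    c=-R.T@t; r=np.c_[u,np.ones(len(u))]@R
    return c+r*((z-c[2])/r[:,2])[:,None]
def proj(n,X):
    K,d,R,t=cam(n); return cv2.projectPoints(np.array(X,float).reshape(-1,1,3),cv2.Rodrigues(R)[0],t,K,d)[0].reshape(-1,2)
def snap(n,f):
    im=cv2.cvtColor(np.array(manip.get_image(n)),cv2.COLOR_RGB2BGR); cv2.imwrite('pics/'+f,im); return im
E
python3 - <<'E'
from h import *
for n in('top','side'):
    snap(n,n+'0.png'); K,d,R,t=cam(n); print(n,-R.T@t,R[2],K[0,0])
print(manip.get_state())
E
```

```text
top [ 3.80761325e-01 -7.00547489e-04  1.38008633e+00] [ 0.12960365 -0.00651263 -0.99154449] 596.0492609194027
side [0.39203223 0.64946356 0.83879604] [ 0.13125856 -0.63929371 -0.7576772 ] 599.2289594872071
{'clock': 0.1, 'qpos': array([ 1.12299157e+00,  2.76527310e-01,  1.50603099e+00,  2.91929119e-05,
        1.36070628e+00, -1.21000544e-01]), 'qd': array([ 0.0018907 , -0.00067749, -0.00284992, -0.00151071,  0.00200274,
        0.00126596]), 'effort': array([ 1.47941781e-03, -4.17699802e+01, -2.46406353e+01, -1.86780821e-04,
        5.89715215e-03, -7.95378867e-06]), 'position': array([0.18437568, 0.54414093, 0.23851899]), 'ee_rot': array([-2.48258365e-04,  1.62678888e-01,  9.86678712e-01, -7.98379832e-04]), 'contact_force': array([0.3505095 , 0.80846218, 0.25515455]), 'moment': array([-0.01354206, -0.04676609,  0.01279629]), 'gripper_force': 0.0, 'width': 0.08545245452546268}
```

View pics/top0.png

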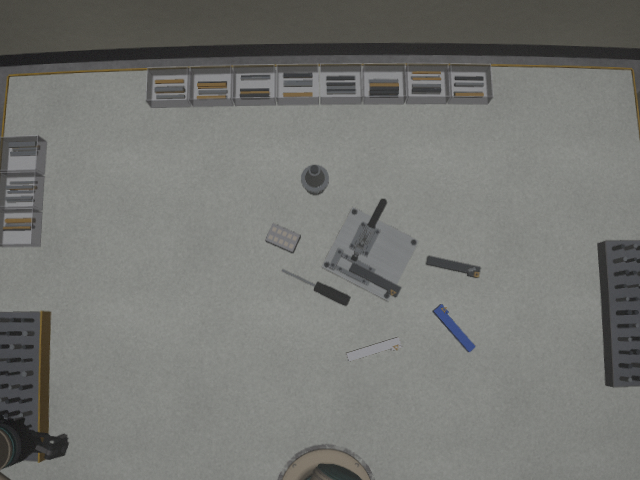

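View pics/side0.png

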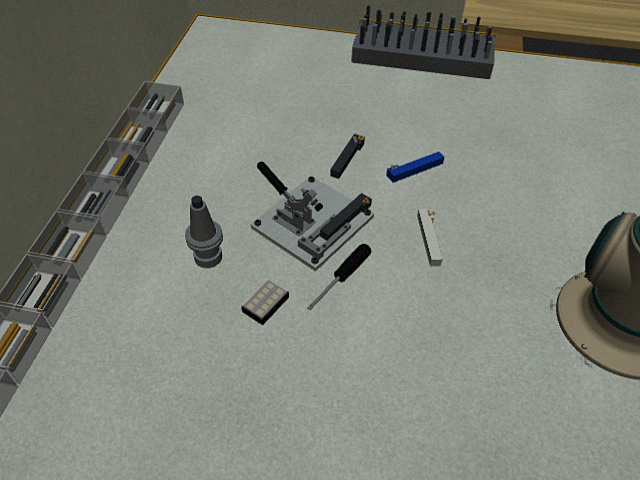

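Top view: the fixture is around (370,250). The dark holder lies in its channel from (350,267) to (395,292), with the head and insert at the lower right. The handle grip is at (378,212). Look-alikes are the spare at (453,267), blue at (455,328) and white at (373,349). I choose the one in the channel and check it in a crop.

```bash
python3 - <<'E'
import cv2,numpy as np
a=cv2.imread('pics/top0.png')[190:310,315:425]; b=cv2.imread('pics/side0.png')[150:275,245:385]
a=cv2.resize(a,(400,436),interpolation=2); b=cv2.resize(b,(400,357),interpolation=2)
c=np.zeros((436,800,3),np.uint8); c[:,:400]=a; c[:357,400:]=b
cv2.imwrite('pics/crop0.png',cv2.convertScaleAbs(c,alpha=1.6))
E
```

```text
(no output)
```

View pics/crop0.png

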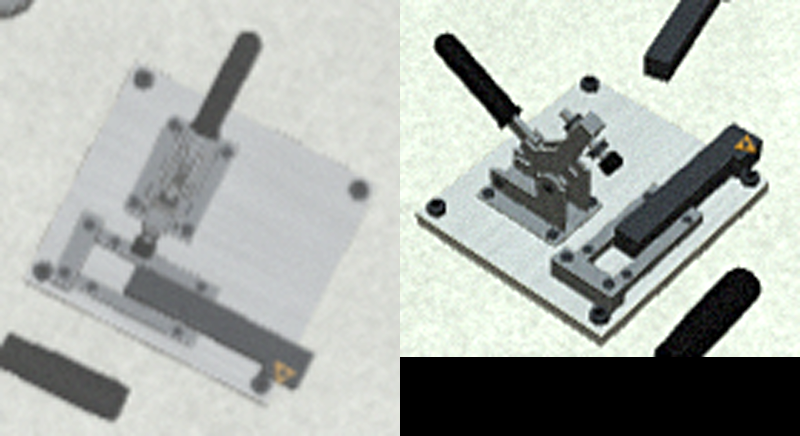

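The crop shows the holder with its three-cornered insert in the channel and its head at crop (295,370). It is short of the stop at crop (75,240), and the handle lies back with its tip at crop (250,42). Now I'll measure.

```bash
cat >> h.py <<'E'
def fit(P,Q):
    P=np.array(P,float);Q=np.array(Q,float)[:,:2];p=P-P.mean(0);q=Q-Q.mean(0)
    th=np.arctan2((p[:,0]*q[:,1]-p[:,1]*q[:,0]).sum(),(p*q).sum())
    R=np.array([[np.cos(th),-np.sin(th)],[np.sin(th),np.cos(th)]]); t=Q.mean(0)-R@P.mean(0)
    return th,R,t,np.round((P@R.T+t-Q)*1000,1)
E
python3 - <<'E'
from h import *
s=lambda c:[(315+x*110/400,190+y*120/436) for x,y in c]
ss=lambda c:[(245+(x-400)*.35,150+y*.35) for x,y in c]
F=[(-.095,.06),(.065,.06),(.065,-.115),(-.095,-.115)]
Q=onplane('top',s([(28,282),(138,63),(373,185),(266,405)]),.012)
th,R,t,r=fit(F,Q); print('top',th,t,r.tolist())
Q2=onplane('side',ss([(600,338),(416,212),(590,75),(768,183)]),.012)
th2,R2,t2,r2=fit(F,Q2); print('side',th2,t2,r2.tolist())
inv=lambda X:np.round((X[:,:2]-t)@R*1000,1).tolist()
print('holder top: front corners, shank end corners', inv(onplane('top',s([(315,352),(296,389),(135,265),(125,293)]),.032)))
print('handle tip',inv(onplane('top',s([(250,42)]),.105)), 'bolt', inv(onplane('top',s([(144,78),(42,270),(359,189)]),.014)))
# dark segment of handle end in side
print('side pred tip', proj('side',np.r_[R@[.086,0]+t,.105]), ss([(445,45)]))
for nm,p in dict(front=(-.064,-.125),home=(-.064,-.095),stop=(-.064,.03),tip=(.086,0),lock=(-.012,0)).items(): print(nm,R@p+t)
print(proj('top',np.r_[R@[.086,0]+t,.105]))
E
```

```text
top -0.4866950338991671 [ 0.57249601 -0.09425158] [[0.3, 4.0], [1.0, 1.6], [0.3, -4.0], [-1.6, -1.5]]
side -0.5046861017909731 [ 0.57542446 -0.08971107] [[0.4, 0.4], [1.1, 0.6], [0.4, -0.4], [-1.9, -0.6]]
holder top: front corners, shank end corners [[-52.5, -124.0], [-78.6, -123.6], [-55.1, 0.8], [-73.6, -1.6]]
handle tip [[88.3, -0.4]] bolt [[57.4, 50.2], [-82.7, 51.9], [56.0, -104.6]]
side pred tip [[262.80747391 164.76608391]] [(260.75, 165.75)]
front [ 0.45746406 -0.17480374]
home [ 0.47149528 -0.14828724]
stop [ 0.52995868 -0.03780181]
tip [ 0.64850998 -0.1344744 ]
lock [ 0.56188941 -0.08863909]
[[383.13058698 202.39939026]]
```

Emit:
move_arm:
  deltas:
    - [[-0.605,-0.774,0.1,0.081,1],[-0.605,-0.774,0.1,0.081,1],[-0.605,-0.774,0.1,0.081,1],[-0.605,-0.774,0.1,0.081,1],[-0.605,-0.774,0.1,0.081,1],[-0.605,-0.774,0.1,0.081,1],[-0.605,-0.774,0.1,0.081,1],[-0.605,-0.774,0.1,0.081,1],[-0.605,-0.774,0.1,0.081,1],[-0.605,-0.774,0.1,0.081,1],[-0.605,-0.774,0.1,0.081,1],[-0.605,-0.774,0.1,0.081,1]]

```text
clock: 1.3
position: [0.3818, -0.0208, 0.1784]
ee_rot: [0.0, 0.246, 0.969, 0.0]
contact_force: [1.6, 1.6, 0.6]
width: -0.0002
gripper_force: 0.0
```

Emit:
move_arm:
  deltas:
    - [[-0.174,-0.158,0.0,0,1],[-0.174,-0.158,0.0,0,1],[-0.174,-0.158,0.0,0,1],[-0.174,-0.158,0.0,0,1],[-0.174,-0.158,0.0,0,1],[-0.174,-0.158,0.0,0,1],[-0.174,-0.158,0.0,0,1],[-0.174,-0.158,0.0,0,1]]

```text
clock: 2.1
position: [0.4434, -0.1948, 0.1785]
ee_rot: [-0.0, 0.245, 0.97, 0.0]
contact_force: [-0.6, 0.5, -0.1]
width: 0.0002
gripper_force: 0.0
```

```bash
cat >> h.py <<'E'
TH=-.495; RF=np.array([[np.cos(TH),-np.sin(TH)],[np.sin(TH),np.cos(TH)]]); TF=np.array([.574,-.092])
def tcpF():
    s=manip.get_state(); p=s['position']; return np.r_[(p[:2]-TF)@RF,p[2]]*1000, s['contact_force']@np.c_[np.r_[RF,[[0,0]]],[0,0,1]], s['clock']
E
python3 -c "from h import *;print(tcpF())"
```

```text
(array([ -66.12696479, -152.5314826 ,  178.45978089]), array([-0.75362537,  0.1633559 , -0.0754809 ]), 2.1)
```

Emit:
move_arm:
  deltas:
    - [[0,0,0.06,0,1],[0,0,0.12,0,1],[0,0,0.17,0,1],[0,0,0.19,0,1],[0,0,0.19,0,1],[0,0,0.19,0,1]]

```text
clock: 2.7
position: [0.4443, -0.1957, 0.0271]
ee_rot: [0.0, 0.245, 0.969, -0.0]
contact_force: [0.5, -0.7, 0.7]
width: 0.0
gripper_force: 0.0
```

```bash
python3 - <<'E'
from h import *
print(tcpF()); a=snap('top','t1.png')[190:310,315:425]; b=snap('side','s1.png')[150:275,245:385]
c=np.zeros((436,800,3),np.uint8); c[:,:400]=cv2.resize(a,(400,436),interpolation=2); c[:357,400:]=cv2.resize(b,(400,357),interpolation=2)
cv2.imwrite('pics/c1.png',cv2.convertScaleAbs(c,alpha=1.6))
E
```

```text
(array([ -64.86123966, -152.83912114,   27.07804286]), array([ 0.77483758, -0.39198332,  0.69482936]), 2.7)
```

View pics/c1.png

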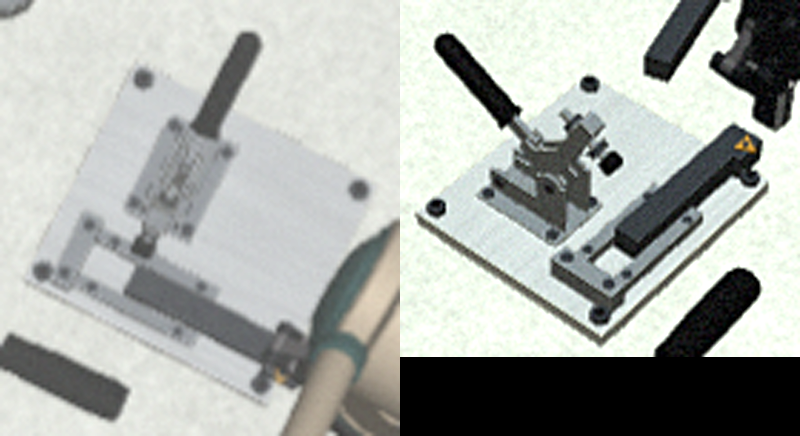

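The side crop shows the fingertips at (770,110), just behind the holder's head. Now pushing.

Emit:
move_arm:
  deltas:
    - [[0,0.006,0,0,1],[0,0.012,0,0,1],[0,0.018,0,0,1],[0,0.023,0,0,1],[0,0.028,0,0,1],[0,0.033,0,0,1],[0,0.038,0,0,1],[0,0.043,0,0,1],[0,0.043,0,0,1]]

```text
clock: 3.7
position: [0.4608, -0.1665, 0.027]
ee_rot: [0.001, 0.245, 0.969, -0.001]
contact_force: [-0.9, -4.1, 2.2]
width: -0.0
gripper_force: 1.8
```

```bash
python3 -c "from h import *;print(tcpF())"
```

```text
(array([ -64.19673489, -119.29956192,   26.99439694]), array([ 1.1644094 , -4.0715378 ,  2.18624622]), 3.7)
```

Emit:
move_arm:
  deltas:
    - [[0,0.003,0,0,1],[0,0.006,0,0,1],[0,0.009,0,0,1],[0,0.01,0,0,1]]

```text
clock: 4.1
position: [0.4642, -0.1598, 0.027]
ee_rot: [0.0, 0.245, 0.969, -0.001]
contact_force: [-4.0, -6.3, 5.9]
width: 0.0001
gripper_force: 3.1
```

Emit:
move_arm:
  deltas:
    - [[0,0.001,0,0,1],[0,0.002,0,0,1],[0,0.002,0,0,1]]

```text
clock: 4.4
position: [0.4649, -0.1585, 0.0269]
ee_rot: [0.0, 0.245, 0.969, -0.001]
contact_force: [-3.4, -4.4, 4.3]
width: -0.0
gripper_force: 2.8
```

```bash
python3 -c "from h import *;print(tcpF())"
```

```text
(array([ -64.38331484, -110.29846063,   26.94226019]), array([-0.92713545, -5.52246857,  4.30691506]), 4.4)
```

Keep going in small steps until the force rises.

Emit:
move_arm:
  deltas:
    - [[0,0.001,0,0,1],[0,0.002,0,0,1],[0,0.003,0,0,1],[0,0.003,0,0,1]]

```text
clock: 4.8
position: [0.4661, -0.1564, 0.0269]
ee_rot: [0.0, 0.245, 0.969, -0.001]
contact_force: [-3.4, -5.2, 5.3]
width: 0.0002
gripper_force: 3.0
```

Emit:
move_arm:
  deltas:
    - [[0,0.001,0,0,1],[0,0.002,0,0,1],[0,0.002,0,0,1]]

```text
clock: 5.1
position: [0.4662, -0.1562, 0.027]
ee_rot: [-0.0, 0.244, 0.97, -0.002]
contact_force: [-5.1, -10.5, 4.5]
width: -0.0
gripper_force: 5.7
```

Emit:
move_arm:
  deltas:
    - [[0,0.001,0,0,1],[0,0.002,0,0,1],[0,0.002,0,0,1]]

```text
clock: 5.4
position: [0.4663, -0.1561, 0.027]
ee_rot: [-0.001, 0.244, 0.97, -0.003]
contact_force: [-8.3, -15.0, 5.8]
width: 0.0002
gripper_force: 8.3
```

```bash
python3 - <<'E'
from h import *
print(tcpF()); a=snap('top','t2.png')[190:310,315:425]; b=snap('side','s2.png')[150:275,245:385]
c=np.zeros((436,800,3),np.uint8); c[:,:400]=cv2.resize(a,(400,436),interpolation=2); c[:357,400:]=cv2.resize(b,(400,357),interpolation=2)
cv2.imwrite('pics/c2.png',cv2.convertScaleAbs(c,alpha=1.6))
E
```

```text
(array([ -64.35777422, -107.53253888,   27.00394195]), array([ -0.19033836, -17.20453108,   5.82777426]), 5.4)
```

View pics/c2.png

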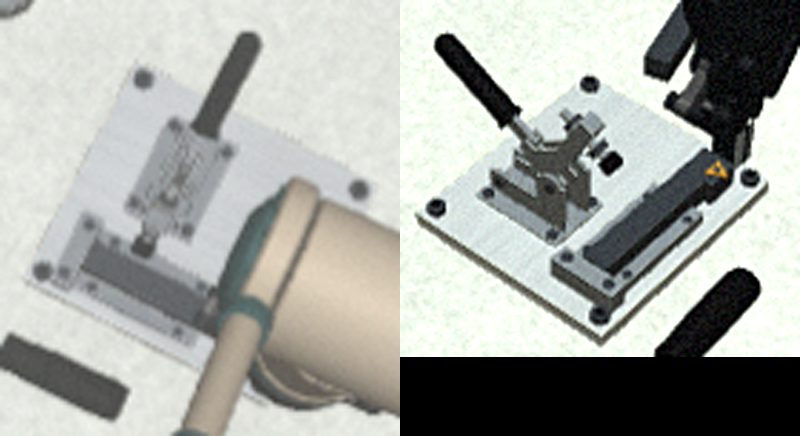

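The holder is home: the shank end meets the stop at crop (90,255), TCP motion stalled, and the force rose to 17 N. I'm retreating and going to the back of the handle.

Emit:
move_arm:
  deltas:
    - [[0,-0.02,0,0,1],[0,-0.045,0,0,1],[0,-0.045,-0.06,0,1],[0,-0.045,-0.12,0,1],[0,-0.045,-0.18,0,1],[0,-0.045,-0.22,0,1],[-0.05,-0.01,-0.22,0,1],[-0.1,0.03,-0.22,0,1],[-0.15,0.07,-0.22,0,1],[-0.2,0.1,-0.22,0,1],[-0.24,0.132,-0.22,0,1],[-0.24,0.132,-0.22,0,1]]

```text
clock: 6.7
position: [0.6916, -0.1492, 0.2001]
ee_rot: [0.001, 0.244, 0.97, 0.001]
contact_force: [-0.6, 0.3, -0.2]
width: 0.0003
gripper_force: 0.0
```

```bash
python3 - <<'E'
from h import *
print(tcpF()); s=snap('side','s3.png'); b=s[80:280,160:430]
print('taper', ((onplane('top',[(315,188)],.02)[:,:2]-TF)@RF))
cv2.imwrite('pics/c3.png',cv2.convertScaleAbs(cv2.resize(b,(800,593),interpolation=2),alpha=1.6))
E
```

```text
(array([130.60879701,   5.54958316, 200.07188759]), array([-0.73147348, -0.00916443, -0.23138173]), 6.7)
taper [[0.06218653 0.15517413]]
```

View pics/c3.png

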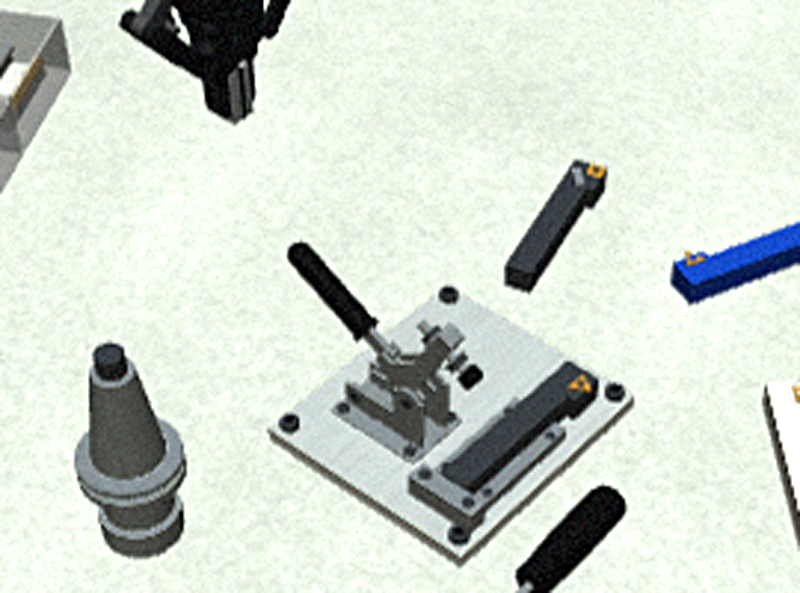

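The view shows the holder against the stop, the handle tip at crop (297,252) and the fingers above and behind it at (235,115). Descending behind the tip.

Emit:
move_arm:
  deltas:
    - [[0.005,-0.006,0.05,0,1],[0.005,-0.006,0.1,0,1],[0.005,-0.006,0.125,0,1],[0.005,-0.006,0.125,0,1],[0.005,-0.006,0.125,0,1]]

```text
clock: 7.25
position: [0.6803, -0.1535, 0.1031]
ee_rot: [-0.0, 0.246, 0.969, 0.0]
contact_force: [0.8, -0.5, 0.4]
width: -0.0002
gripper_force: 0.0
```

```bash
python3 -c "from h import *;print(tcpF())"
```

```text
(array([122.77501099,  -3.65018636, 103.094462  ]), array([ 0.96184969, -0.03759491,  0.41278293]), 7.25)
```

Emit:
move_arm:
  deltas:
    - [[0.012,0.004,0,0,1],[0.023,0.004,0,0,1],[0.03,0.004,-0.009,0,1],[0.038,0.004,-0.019,0,1],[0.046,0.004,-0.027,0,1],[0.055,0.004,-0.035,0,1],[0.063,0.004,-0.042,0,1],[0.072,0.004,-0.049,0,1],[0.072,0.004,-0.049,0,1]]

```text
clock: 8.15
position: [0.6302, -0.1223, 0.1422]
ee_rot: [-0.001, 0.245, 0.969, 0.0]
contact_force: [0.4, 0.4, -0.4]
width: 0.0004
gripper_force: 0.0
```

```bash
python3 - <<'E'
from h import *
print(tcpF()); s=snap('side','s4.png'); b=s[80:280,160:430]
cv2.imwrite('pics/c4.png',cv2.convertScaleAbs(cv2.resize(b,(800,593),interpolation=2),alpha=1.6))
E
```

```text
(array([ 6.38233908e+01, -1.58853710e-02,  1.42163989e+02]), array([ 0.18869108,  0.54657051, -0.37318713]), 8.15)
```

View pics/c4.png

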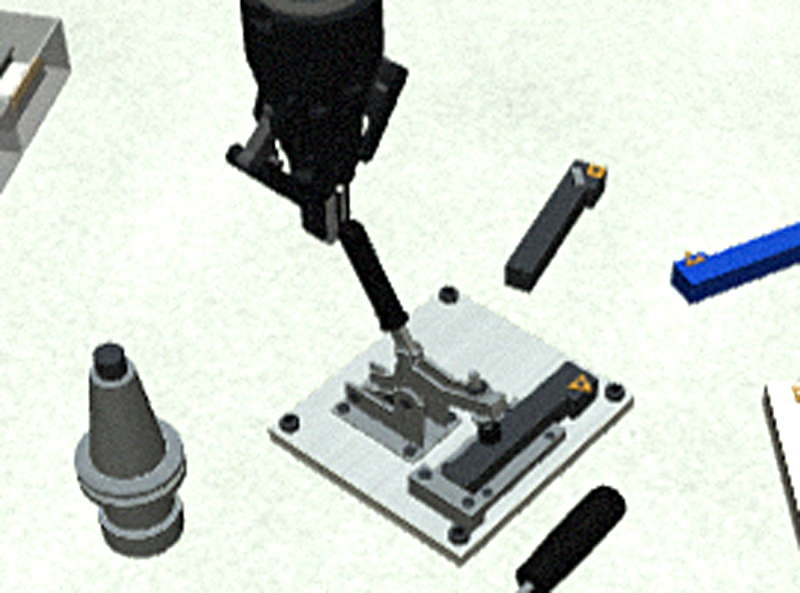

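The handle (tip at crop (350,232)) is following the finger, and the bar has come down over the holder. Continuing along the arc.

Emit:
move_arm:
  deltas:
    - [[0.01,0,-0.005,0,1],[0.02,0,-0.009,0,1],[0.03,0,-0.012,0,1],[0.041,0,-0.015,0,1],[0.05,0,-0.016,0,1],[0.058,0,-0.017,0,1],[0.063,0,-0.017,0,1]]

```text
clock: 8.9
position: [0.587, -0.0989, 0.1558]
ee_rot: [0.0, 0.246, 0.969, 0.0]
contact_force: [0.6, -0.2, -0.2]
width: 0.0001
gripper_force: 0.1
```

```bash
python3 -c "from h import *;print(tcpF())"
```

```text
(array([1.47039861e+01, 7.79865722e-02, 1.55809115e+02]), array([ 0.6309208 ,  0.14131291, -0.16646051]), 8.9)
```

```bash
python3 - <<'E'
from h import *
s=snap('side','s5.png'); b=s[80:280,160:430]
cv2.imwrite('pics/c5.png',cv2.convertScaleAbs(cv2.resize(b,(800,593),interpolation=2),alpha=1.6))
print(proj('side',[np.r_[RF@p+TF,z] for p,z in (([-.012,0],.162),([0,0],.161),([.014,0],.159))]), tcpF())
E
```

```text
[[302.35144718 165.33008885]
 [296.98810473 162.65842192]
 [290.81927379 159.95136762]] (array([ 1.30948920e+01, -5.14184414e-02,  1.55229132e+02]), array([-0.52303427,  0.29936458, -1.04279198]), 8.95)
```

View pics/c5.png

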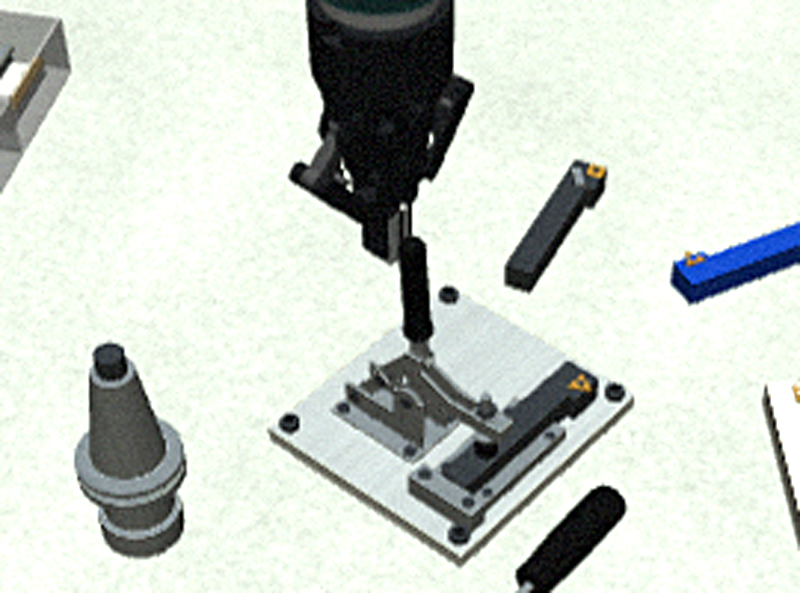

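The handle is upright, with its end at crop (412,240). There is no force on the finger, so it seems to have snapped over. I'll nudge a little to confirm.

Emit:
move_arm:
  deltas:
    - [[0.004,0,0,0,1],[0.006,0,0,0,1],[0.007,0,0,0,1],[0.007,0,0,0,1]]

```text
clock: 9.35
position: [0.5829, -0.0969, 0.155]
ee_rot: [0.0, 0.246, 0.969, -0.0]
contact_force: [2.7, -1.2, -0.4]
width: 0.0002
gripper_force: 1.3
```

```bash
python3 -c "from h import *;print(tcpF())"
```

```text
(array([ 1.01543558e+01, -1.03592359e-01,  1.55046099e+02]), array([ 2.95379638,  0.2091669 , -0.3502509 ]), 9.35)
```

Emit:
move_arm:
  deltas:
    - [[0.002,0,0,0,1],[0.004,0,0,0,1],[0.004,0,0,0,1]]

```text
clock: 9.65
position: [0.5824, -0.0966, 0.1555]
ee_rot: [0.003, 0.246, 0.969, -0.001]
contact_force: [7.3, -4.1, -4.3]
width: -0.0001
gripper_force: 3.9
```

```bash
python3 -c "from h import *;print(tcpF())"
```

```text
(array([ 9.53307585e+00, -7.79283101e-02,  1.55516007e+02]), array([ 8.39847927, -0.1691565 , -4.33325943]), 9.65)
```

Stalled with rising force, so it is on the stop. Backing off and checking.

Emit:
move_arm:
  deltas:
    - [[-0.02,0,0,0,1],[-0.06,0,0,0,1],[-0.1,0,-0.04,0,1],[-0.12,0,-0.09,0,1],[-0.12,0,-0.12,0,1],[-0.12,0,-0.12,0,1],[-0.12,0,-0.12,0,1]]

```text
clock: 10.35
position: [0.6633, -0.1403, 0.251]
ee_rot: [-0.001, 0.246, 0.969, 0.0]
contact_force: [-0.7, 0.2, -0.9]
width: 0.0004
gripper_force: 0.0
```

```bash
python3 - <<'E'
from h import *
s=snap('side','s6.png'); b=s[80:280,160:430]
cv2.imwrite('pics/c6.png',cv2.convertScaleAbs(cv2.resize(b,(800,593),interpolation=2),alpha=1.6))
print(tcpF())
E
```

```text
(array([ 1.01001350e+02, -2.20159813e-01,  2.49917676e+02]), array([-0.21951067,  0.0434466 , -0.60162777]), 10.4)
```

View pics/c6.png

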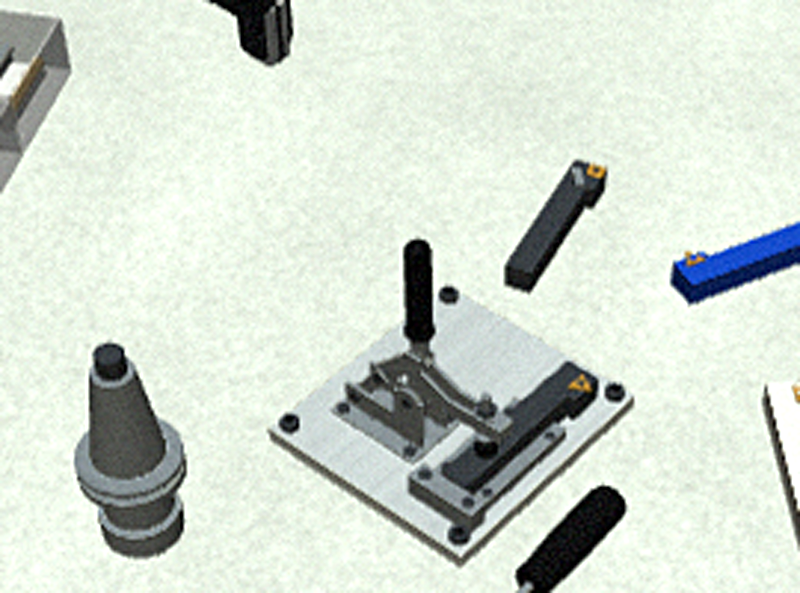

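The handle stays upright. Its tip at crop (418,252), side pixel (301,165), matches the locked prediction of (302,165). The foot is on the holder, the holder is at the stop, and the robot is clear.

```bash
python3 -c "from h import *;print(manip.sign_off())"
```

```text
the job is handed in; nothing more can be done
None
```

I pushed the holder home against the end stop and pushed the clamp handle over until it locked upright on its stop, with the foot on the holder; nothing else was touched, and the job was handed in at about 10.4 s (foot force was not measured, and no verdict came back).

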